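Turn the strip-down row round for reassembly

ROBOT

A 6-joint arm with a two-finger parallel gripper is mounted at the origin on the work surface. World frame = base frame: x ahead of the robot, y to its left, z up, the work surface at z = 0. Lengths are in mm, angles in degrees, forces in N, time in s.
With the tool pointing down it reaches from about 300 to 850 mm from the base axis. Payload 4.2 kg.
Tool frame: the origin (TCP) lies midway between the tips of the shut fingers; the grasp point (between the pads) lies pinch_z behind it (pinch_z is the distance from the TCP to the grasp point, in mm); z points along the fingers, y is the line along which they close (so a half turn about z gives the same grasp; the last joint's range is limited). The gripper opens to 91 mm and grips with 3 to 60 N. Pads are 32 mm wide; open, the fingers measure 118 mm over their backs; the gripper's body (76 mm by 178 mm) begins 60 mm behind the grasp point.
Start: joints at [-73.912, 18.312, 89.639, -0, 72.044, -1.146], TCP at [170.368, -549.201, 178.776] pointing down, gripper open.
Joint ranges: [-177.97, 177.97], [-48.28, 115.42], [12.27, 149.76], [-77.06, 257.06], [2.81, 150.46], [-146.56, 146.56]. Speed limits (degrees/s): [147.25, 147.25, 180, 180, 180, 180].

INTERFACE

Orientations are given as [roll, pitch, yaw] about the fixed x, y, z axes, in that order (R = Rz(yaw) Ry(pitch) Rx(roll)).
In Python, from workcell import state, grab_frame, job_done, masks_of, landmark_of, pinch_z gives the robot as it stands. The module is installed in compiled form; this text tells all that it offers.
- The arm moves only by the tool move_arm, never from a script. Its argument "plan" is a list of rows, each an object of numbers: "x", "y", "z": the shift along the tool's x, y, z in mm; "rx", "ry", "rz": the turn, a rotation vector about the tool's x, y, z in rad. A call has 1 to 10 rows; each row shifts and turns the commanded pose from where the row before left it, along the tool's axes as they then stand; what a row does not reach is not made up. A row lasts 1/10 s, in which the tool goes at most 50 mm and 8.59 degrees, less where a joint would pass 70% of its speed; a pose out of reach is approached as far as the arm can. A call is refused whole if a number of a shift passes 50 or a number of a turn 0.15, either way. A call with a gripper value outside its range is refused whole. "grip" is the opening, from 0 (shut) to 1 (fully open), set as the call begins (left out, the last holds). The fingers move at their own pace and stop on an object; "squeeze" is the grip in N (left out, the last holds). Time passes only in rows, so rows that do not move let the fingers close. It gives the time, the measured TCP pose, the force, the opening and the grip force at its end, in the units of the state.
- state(): the state, without advancing time (a new reading comes with each control period).
- grab_frame(name): name is "scene" or "top" or "wrist"; returns a dict with "img" (384x512x3 uint8, red, green, blue), "z_map" (384x512 float32, mm along the optical axis (not along the pixel's ray), 0 where there is no reading), "fx", "fy", "cx", "cy" (pixels), "rvec" (rotation vector, rad) and "tvec" (3), from world to camera coordinates, as OpenCV has them. Camera axes: x right, y down, z forward; pixel columns grow to the right and rows downward; lengths in mm; the calibration is good to about 2 mm. A picture is of the moment at which its call begins.
- job_done(): hands the job in; it is judged then, once.
Trained networks look in the newest picture that a camera, given by its name, has taken for a name from the list of things; names that differ only in an ending like _2 or _b are one class to them, and where a whole thing is asked for, a point or a joint stands for the part that bears it (a point fixed in the world has none). Each returns a list of dicts, best first, with "p" (0 to 1); they miss things now and then, are a little off and sometimes report something else, mostly with a low value. They report only what shows in the picture. A call takes as long as a camera call. They do not tell look-alikes from the thing itself.
- masks_of(camera, label): "pixels" (384x512 bool, what is visible of it) and "box" ([centre column, centre row, width, height] in pixels, round what is visible of it).
- landmark_of(camera, label): "point" ([column, row] in pixels: a listed point, or the origin of a listed thing).
The state is a dict: "time_s": time; "qpos": joint angles; "qvel": joint speeds; "effort": joint torques, N m; "ee_pos": TCP position; "ee_rot": TCP orientation; "force": force on the tool from outside, world axes, zero at the start; "torque": the same for the moment, N m; "gripper_width": finger opening in mm; "gripper_force": force on a finger pad.
Only numpy, scipy, OpenCV 4.12 (cv2) and the standard library are available. Lean on these libraries where they do the work, as an engineer would, in place of code of your own. Each camera call takes 0.05 s, during which the arm holds its last target. There are 200 camera calls.

TASK

The four record player parts stand in the plywood strip-down tray in the order in which they came off; for reassembly, move them all to the empty grey assembly tray in the reverse order, one upright near the middle of each bay: the part nearest the plywood tray's wire handle goes to the bay farthest from the grey tray's handle, and so on, so that the part farthest from the handle ends nearest to it. Set each part down gently, without dropping it, and leave the oil bottle, the tape roll and the screwdriver where they are.

Things in the scene. Friction and masses are not known exactly. Their poses are not given: they have to be found in the camera images.
- strip_tray: Plywood tray holding the parts at the start; fixed, 84 (x) x 304 (y) mm, flat wire handle (11 mm high) 32 mm out at its +y end (the robot's left). Four bays in a row at tray y = +111, +37, -37, -111 mm, x = 0, each 74 x 69 mm inside. Seats in the bays 8 mm, ribs around them 11 mm above the underside. Origin: centre of the underside; x across, y along the row; yaw within 0.15 rad.
- assembly_tray: Grey plastic assembly tray with black square seats, empty at the start; fixed. Size, handle (at its +y end), bays, seat and rib heights, origin and axes exactly as for strip_tray. The trays lie one behind the other seen from the robot, centres 160 to 200 mm apart in x; either may be the nearer one. Yaw within 0.15 rad.
- motor: Small record player motor: upright steel can 36 mm in diameter (37 mm over a dark band from 12 to 19 mm up, look only) and 32 mm high, with a brass pulley 10 mm wide on top, 46 mm high in all; 0.08 to 0.15 kg. Origin: centre of the underside; z up.
- idler: Idler wheel lying flat: black rubber-tyred wheel 50 mm in diameter and 12 mm thick, with an upright aluminium hub 16 mm in diameter that rises from the wheel's top to 38 mm above the underside and is the place to grip; 0.05 to 0.10 kg. Origin: centre of the underside; z up.
- adapter: Record centre adapter: plain aluminium disc 38 mm in diameter, sides straight to 17 mm up, bevelled above that to a flat top 22 mm up; 0.04 to 0.08 kg. Origin: centre of the underside; z up.
- transformer: Small mains transformer: block 34 (x) x 46 (y) x 36 (z) mm, dark steel core around a copper-coloured winding, paper square on top; its 34 mm width runs across the tray, within 0.15 rad; 0.15 to 0.30 kg. Origin: centre of the underside; z up.
- pad_motor: Thin square cork pad, 56 x 56 x 3 mm, fixed on the floor of one bay of strip_tray; the motor starts on it. It never moves, so it keeps the place that part had in the row. Origin: centre of its underside; axes as strip_tray.
- pad_idler: Thin square cork pad, 56 x 56 x 3 mm, fixed on the floor of one bay of strip_tray; the idler starts on it. It never moves, so it keeps the place that part had in the row. Origin: centre of its underside; axes as strip_tray.
- pad_adapter: Thin square cork pad, 56 x 56 x 3 mm, fixed on the floor of one bay of strip_tray; the adapter starts on it. It never moves, so it keeps the place that part had in the row. Origin: centre of its underside; axes as strip_tray.
- pad_transformer: Thin square cork pad, 56 x 56 x 3 mm, fixed on the floor of one bay of strip_tray; the transformer starts on it. It never moves, so it keeps the place that part had in the row. Origin: centre of its underside; axes as strip_tray.
- oil_bottle: Bystander: small closed oil bottle standing at the robot's right of the trays, 32 mm in diameter, 75 mm high. Origin: centre of the underside.
- tape_roll: Bystander: roll of black tape lying flat at the robot's right of the trays, 68 mm in diameter, 19 mm high. Origin: centre of the underside.
- screwdriver: Bystander: screwdriver 190 mm long lying at the robot's left of the trays, roughly along world x. Its x axis runs along it, handle to -x.
Mind the look-alikes: they are no part of the job. What is shaped like the idler but turquoise is not meant. Leave any red look-alike of the motor alone.

How it is judged (in metres and radians):
At the end, for the whole second after the job is handed in: Each part stands upright (within 0.12 rad), on the seat of the assembly tray (height within 4 mm) and within 14 mm of its bay's centre along and across the tray; the parts' order from the handle is the reverse of that in which they stood in the strip-down tray; all are at rest (((y of pad_motor in the frame of strip_tray between 0.091 and 0.131 m and y of motor in the frame of assembly_tray between -0.125 and -0.097 m) or (y of pad_motor in the frame of strip_tray between 0.017 and 0.057 m and y of motor in the frame of assembly_tray between -0.051 and -0.023 m) or (y of pad_motor in the frame of strip_tray between -0.057 and -0.017 m and y of motor in the frame of assembly_tray between 0.023 and 0.051 m) or (y of pad_motor in the frame of strip_tray between -0.131 and -0.091 m and y of motor in the frame of assembly_tray between 0.097 and 0.125 m)) and x of motor in the frame of assembly_tray between -0.014 and 0.014 m and z of motor in the frame of assembly_tray between 0.004 and 0.012 m and angle between each of motor, idler, adapter, transformer's own z axis and vertical below 0.12 rad and linear speed of each of motor, idler, adapter, transformer below 0.02 m/s and angular speed of each of motor, idler, adapter, transformer below 0.2 rad/s and ((y of pad_idler in the frame of strip_tray between 0.091 and 0.131 m and y of idler in the frame of assembly_tray between -0.125 and -0.097 m) or (y of pad_idler in the frame of strip_tray between 0.017 and 0.057 m and y of idler in the frame of assembly_tray between -0.051 and -0.023 m) or (y of pad_idler in the frame of strip_tray between -0.057 and -0.017 m and y of idler in the frame of assembly_tray between 0.023 and 0.051 m) or (y of pad_idler in the frame of strip_tray between -0.131 and -0.091 m and y of idler in the frame of assembly_tray between 0.097 and 0.125 m)) and x of idler in the frame of assembly_tray between -0.014 and 0.014 m and z of idler in the frame of assembly_tray between 0.004 and 0.012 m and ((y of pad_adapter in the frame of strip_tray between 0.091 and 0.131 m and y of adapter in the frame of assembly_tray between -0.125 and -0.097 m) or (y of pad_adapter in the frame of strip_tray between 0.017 and 0.057 m and y of adapter in the frame of assembly_tray between -0.051 and -0.023 m) or (y of pad_adapter in the frame of strip_tray between -0.057 and -0.017 m and y of adapter in the frame of assembly_tray between 0.023 and 0.051 m) or (y of pad_adapter in the frame of strip_tray between -0.131 and -0.091 m and y of adapter in the frame of assembly_tray between 0.097 and 0.125 m)) and x of adapter in the frame of assembly_tray between -0.014 and 0.014 m and z of adapter in the frame of assembly_tray between 0.004 and 0.012 m and ((y of pad_transformer in the frame of strip_tray between 0.091 and 0.131 m and y of transformer in the frame of assembly_tray between -0.125 and -0.097 m) or (y of pad_transformer in the frame of strip_tray between 0.017 and 0.057 m and y of transformer in the frame of assembly_tray between -0.051 and -0.023 m) or (y of pad_transformer in the frame of strip_tray between -0.057 and -0.017 m and y of transformer in the frame of assembly_tray between 0.023 and 0.051 m) or (y of pad_transformer in the frame of strip_tray between -0.131 and -0.091 m and y of transformer in the frame of assembly_tray between 0.097 and 0.125 m)) and x of transformer in the frame of assembly_tray between -0.014 and 0.014 m and z of transformer in the frame of assembly_tray between 0.004 and 0.012 m); the robot touches nothing.
It fails at once if the oil bottle is pushed more than 25 mm from where it was (distance of oil_bottle from where it was at the start of the episode above 0.025 m).
It fails at once if the tape roll is pushed more than 25 mm from where it was (distance of tape_roll from where it was at the start of the episode above 0.025 m).
It fails at once if the screwdriver is pushed more than 25 mm from where it was (distance of screwdriver from where it was at the start of the episode above 0.025 m).
It fails at once if a part is dropped or thrown (moves faster than 0.7 m/s, as after a fall of 25 mm, with no finger on it) ((linear speed of motor above 0.7 m/s and contact force between the fingers and motor below 0.01 N) or (linear speed of idler above 0.7 m/s and contact force between the fingers and idler below 0.01 N) or (linear speed of adapter above 0.7 m/s and contact force between the fingers and adapter below 0.01 N) or (linear speed of transformer above 0.7 m/s and contact force between the fingers and transformer below 0.01 N)).
It also fails if it takes over 90 s, if anything falls off the work surface, if the arm or the gripper's body presses on something with over 40 N, if the wrist force passes 120 N, or if a joint passes its speed limit or range.

## Working session

There is one attempt and no reset: what is moved stays moved. The work goes in short steps, Python scripts to look and compute and a tool call to move; the robot and the scene stay as the last step left them, time stands still between calls to the robot, and variables do not carry over. Pictures are saved under pics/ and viewed, at most 14 in all, crops included, and the job is handed in when it is done.

Besides the shell and the picture viewer there is one more tool, called after "Emit:" as a command line: name --argument value ..., lists and objects as JSON in quotes. move_arm: Moves the arm, as the interface text tells. Its arguments: {"type":"object","properties":{"plan":{"type":"array","items":{"type":"object","properties":{"x":{"type":"number"},"y":{"type":"number"},"z":{"type":"number"},"rx":{"type":"number"},"ry":{"type":"number"},"rz":{"type":"number"}}}},"grip":{"type":"number"},"squeeze":{"type":"number"}},"required":["plan"]}

```bash
mkdir -p pics; cat > h.py <<'E'
import numpy as np, cv2
from workcell import *
def K(f): return np.array([[f['fx'],0,f['cx']],[0,f['fy'],f['cy']],[0,0,1.]])
def cloud(f):
    R=cv2.Rodrigues(np.array(f['rvec'],float))[0]; t=np.array(f['tvec'],float).reshape(3)
    v,u=np.mgrid[:384,:512]; z=f['z_map'].astype(float)
    P=np.stack([(u-f['cx'])*z/f['fx'],(v-f['cy'])*z/f['fy'],z],-1)
    return (P-t)@R   # world
def ray(f,uv,h):
    R=cv2.Rodrigues(np.array(f['rvec'],float))[0]; t=np.array(f['tvec'],float).reshape(3)
    d=R.T@np.array([(uv[0]-f['cx'])/f['fx'],(uv[1]-f['cy'])/f['fy'],1]); c=-R.T@t
    return c+d*(h-c[2])/d[2]
def save(f,n): cv2.imwrite('pics/'+n,f['img'][...,::-1])
E
python3 - <<'E'
from h import *
print(state()['ee_pos'],state()['ee_rot'],pinch_z if not callable(pinch_z) else pinch_z())
for c in ['top','scene']:
    f=grab_frame(c); save(f,c+'0.png'); P=cloud(f)
    for n in ['strip_tray','assembly_tray','motor','idler','adapter','transformer','oil_bottle','tape_roll','screwdriver']:
        for m in masks_of(c,n)[:3]:
            if m['p']<.3: continue
            k=m['pixels']&(f['z_map']>0); q=P[k]
            print(c,n,round(m['p'],2),np.round(m['box']),k.sum(),np.round(np.median(q,0)),np.round(q.max(0)))
E
```

```text
[ 170.21107026 -548.64808073  177.94578612] [-1.79901918e+02 -1.82872743e-03  1.72327696e+01] 18.8
top strip_tray 0.72 [262. 215. 131.  38.] 2372 [465. -58.   6.] [509. 124.  46.]
top assembly_tray 0.63 [214. 137. 132.  36.] 4274 [658.  68.   8.] [709. 251.  16.]
top motor 0.77 [266. 178.  16.  10.] 187 [555. -54.  31.] [574. -37.  46.]
top motor 0.61 [252. 217.  12.  19.] 180 [459. -22.  40.] [476.  -5.  56.]
top idler 0.88 [321. 173.  16.  20.] 297 [ 565. -196.   12.] [ 590. -173.   41.]
top idler 0.69 [354. 239.  25.  24.] 331 [ 402. -274.   12.] [ 426. -252.   40.]
top idler 0.62 [313. 215.  18.  16.] 318 [ 465. -170.   20.] [ 488. -148.   49.]
top adapter 0.43 [225. 216.  16.  13.] 178 [461.  44.  28.] [479.  62.  35.]
top transformer 0.51 [286. 217.  24.  20.] 306 [ 462. -102.   43.] [480. -78.  48.]
top oil_bottle 0.62 [392. 216.  22.  16.] 221 [ 463. -355.   48.] [ 479. -346.   78.]
top tape_roll 0.93 [402. 170.  30.  28.] 453 [ 576. -399.   18.] [ 610. -364.   23.]
top screwdriver 0.74 [ 99. 172.   6.  66.] 433 [534. 367.  23.] [654. 392.  29.]
scene strip_tray 0.76 [264. 17
[... 260 characters left out ...]
462. -14.  39.] [477.  -0.  59.]
scene idler 0.73 [240. 148.  19.  13.] 177 [ 468. -163.   22.] [ 488. -143.   49.]
scene idler 0.55 [238. 122.  12.  14.] 148 [ 404. -269.   15.] [ 424. -249.   43.]
scene idler 0.5 [210. 162.  16.  15.] 184 [ 569. -188.   14.] [ 591. -168.   42.]
scene adapter 0.42 [290. 191.  18.  12.] 135 [465.  54.  28.] [480.  69.  35.]
scene transformer 0.54 [254. 156.  24.  22.] 292 [466. -94.  41.] [481. -74.  51.]
scene oil_bottle 0.66 [204. 112.  10.  26.] 166 [ 465. -351.   44.] [ 480. -341.   81.]
scene tape_roll 0.87 [169. 129.  22.  22.] 308 [ 576. -390.   18.] [ 610. -357.   26.]
scene screwdriver 0.76 [344. 298.  56.  51.] 427 [537. 377.  23.] [667. 387.  31.]
```

View pics/top0.png

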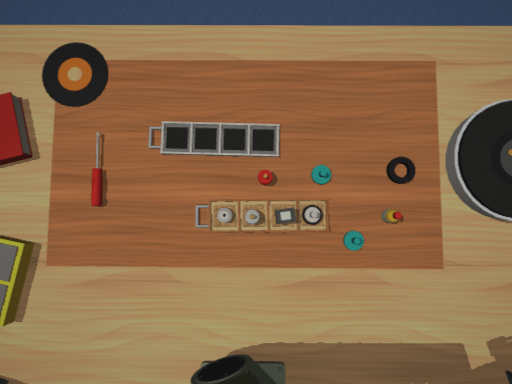

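View pics/scene0.png

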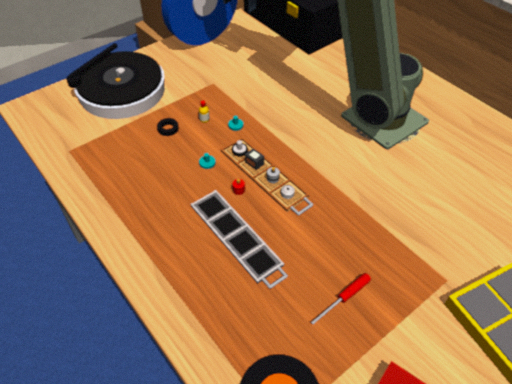

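The top view shows the strip tray (row ~215, handle at col 201). From the handle it holds the adapter (col 225), motor (252), transformer (285) and idler (313). The grey tray (row ~138) also has its handle on the left, at col 155. The red motor (265,177) and the turquoise idlers (321,174 and 354,240) are look-alikes. Next I'll move to a wrist view above the trays.

Emit:
move_arm --plan '[{"z": -25, "rz": -0.142}, {"z": -25, "rz": -0.142}, {"z": -25, "rz": -0.142}, {"z": -25, "rz": -0.142}, {"z": -25, "rz": -0.142}, {"z": -25, "rz": -0.142}, {"z": -25, "rz": -0.142}, {"z": -25, "rz": -0.142}, {"z": -25, "rz": -0.142}]' --grip 1

```text
schema error: expected keys x, y, z, rx, ry, rz
```

Emit:
move_arm --plan '[{"x": 39, "y": 28}, {"x": 39, "y": 28}, {"x": 39, "y": 28}, {"x": 39, "y": 28}, {"x": 39, "y": 28}, {"x": 39, "y": 28}, {"x": 39, "y": 28}]'

```text
schema error: expected keys x, y, z, rx, ry, rz
```

Emit:
move_arm --plan '[{"x": 39, "y": 28}, {"x": 39, "y": 28}, {"x": 39, "y": 28}, {"x": 39, "y": 28}, {"x": 39, "y": 28}, {"x": 39, "y": 28}, {"x": 39, "y": 28}, {}]'

```text
schema error: expected keys x, y, z, rx, ry, rz
```

```bash
python3 - <<'E'
from h import *
f=grab_frame('wrist'); save(f,'w0.png'); s=state(); print(s['ee_pos'],s['ee_rot'],s['qpos'],s['time_s'])
P=cloud(f); print([np.round(P[a,b]) for a,b in((20,20),(20,490),(192,256),(363,20),(363,490))])
E
```

```text
[ 170.36338661 -549.19659903  178.76818755] [ 1.79995653e+02 -1.34386341e-04  1.72334109e+01] [-7.39119700e+01  1.83120665e+01  8.96398939e+01  2.32588628e-04
  7.20436959e+01 -1.14545268e+00] 1.05
[array([ 265., -215.,    1.]), array([ 436., -764.,    1.]), array([ 144., -555.,    1.]), array([ 180., -498.,  342.]), array([ 197., -603.,  327.])]
```

View pics/w0.png

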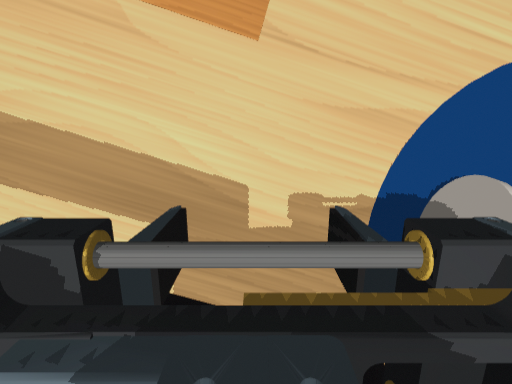

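The wrist picture still shows the start pose, because the moves were refused: every row needs all six keys. The view looks along tool +x.

Emit:
move_arm --plan '[{"x": 0, "y": 0, "z": -17, "rx": 0, "ry": 0, "rz": -0.142}, {"x": 0, "y": 0, "z": -17, "rx": 0, "ry": 0, "rz": -0.142}, {"x": 0, "y": 0, "z": -17, "rx": 0, "ry": 0, "rz": -0.142}, {"x": 0, "y": 0, "z": -17, "rx": 0, "ry": 0, "rz": -0.142}, {"x": 0, "y": 0, "z": -17, "rx": 0, "ry": 0, "rz": -0.142}, {"x": 0, "y": 0, "z": -17, "rx": 0, "ry": 0, "rz": -0.142}, {"x": 0, "y": 0, "z": -17, "rx": 0, "ry": 0, "rz": -0.142}, {"x": 0, "y": 0, "z": -17, "rx": 0, "ry": 0, "rz": -0.142}, {"x": 0, "y": 0, "z": -17, "rx": 0, "ry": 0, "rz": -0.142}]' --grip 1

```text
time_s: 1.95
ee_pos: [170.4, -549.1, 332.5]
ee_rot: [180.0, 0.0, 90.8]
force: [-0.5, -0.4, 0.8]
gripper_width: 91.5
gripper_force: 0.0
```

Emit:
move_arm --plan '[{"x": 29, "y": 32, "z": 0, "rx": 0, "ry": 0, "rz": 0}, {"x": 29, "y": 32, "z": 0, "rx": 0, "ry": 0, "rz": 0}, {"x": 29, "y": 32, "z": 0, "rx": 0, "ry": 0, "rz": 0}, {"x": 29, "y": 32, "z": 0, "rx": 0, "ry": 0, "rz": 0}, {"x": 29, "y": 32, "z": 0, "rx": 0, "ry": 0, "rz": 0}, {"x": 29, "y": 32, "z": 0, "rx": 0, "ry": 0, "rz": 0}]'

```text
time_s: 2.55
ee_pos: [362.0, -372.3, 331.9]
ee_rot: [180.0, 0.0, 90.4]
force: [0.6, -0.7, -0.6]
gripper_width: 91.1
gripper_force: 0.0
```

Emit:
move_arm --plan '[{"x": 29, "y": 32, "z": 0, "rx": 0, "ry": 0, "rz": 0}, {"x": 29, "y": 32, "z": 0, "rx": 0, "ry": 0, "rz": 0}, {"x": 29, "y": 32, "z": 0, "rx": 0, "ry": 0, "rz": 0}, {"x": 29, "y": 32, "z": 0, "rx": 0, "ry": 0, "rz": 0}, {"x": 29, "y": 32, "z": 0, "rx": 0, "ry": 0, "rz": 0}, {"x": 29, "y": 32, "z": 0, "rx": 0, "ry": 0, "rz": 0}, {"x": 0, "y": 0, "z": 0, "rx": 0, "ry": 0, "rz": 0}, {"x": 0, "y": 0, "z": 0, "rx": 0, "ry": 0, "rz": 0}]'

```text
time_s: 3.35
ee_pos: [551.8, -197.5, 331.2]
ee_rot: [-179.9, 0.0, 90.6]
force: [0.7, -0.3, 0.1]
gripper_width: 91.3
gripper_force: 0.0
```

```bash
python3 - <<'E'
from h import *
f=grab_frame('wrist'); save(f,'w1.png'); np.savez('w1.npz',**f); s=state(); print(s['ee_pos'],s['ee_rot'],s['qpos'],s['time_s'])
P=cloud(f)
for n in ['strip_tray','assembly_tray','motor','idler','adapter','transformer']:
        for m in masks_of('wrist',n)[:3]:
            if m['p']<.3: continue
            k=m['pixels']&(f['z_map']>0); q=P[k]
            print(n,round(m['p'],2),np.round(m['box']),k.sum(),np.round(q.min(0)),np.round(q.max(0)))
E
```

```text
[ 551.27727732 -198.27769622  331.6033035 ] [-1.79957801e+02  2.60328171e-02  9.04817691e+01] [-2.08817991e+01  1.65128395e+01  7.07457434e+01 -3.96628192e-02
  9.27712324e+01 -2.13654659e+01] 3.4
strip_tray 0.85 [206.  82.  58. 165.] 4165 [ 415. -213.   -1.] [507.  70.  47.]
strip_tray 0.75 [209. 103.  24.  33.] 612 [ 442. -123.    8.] [480. -77.  48.]
assembly_tray 0.86 [321.  52.  53. 103.] 4947 [611. -87.  -0.] [701.  71.  15.]
motor 0.88 [203.  57.  21.  29.] 480 [441. -37.  12.] [476.  -3.  57.]
motor 0.63 [264.  79.  23.  24.] 398 [541. -69.  -0.] [576. -32.  49.]
idler 0.82 [211. 146.  32.  28.] 590 [ 440. -192.    7.] [ 488. -145.   49.]
idler 0.74 [265. 159.  25.  25.] 528 [ 543. -218.    0.] [ 590. -169.   41.]
idler 0.65 [181. 197.  24.  19.] 427 [ 376. -290.    6.] [ 425. -249.   40.]
adapter 0.62 [203.  12.  23.  23.] 494 [439.  30.   8.] [480.  67.  34.]
transformer 0.56 [209. 104.  26.  34.] 622 [ 443. -124.   11.] [480. -76.  48.]
```

View pics/w1.png

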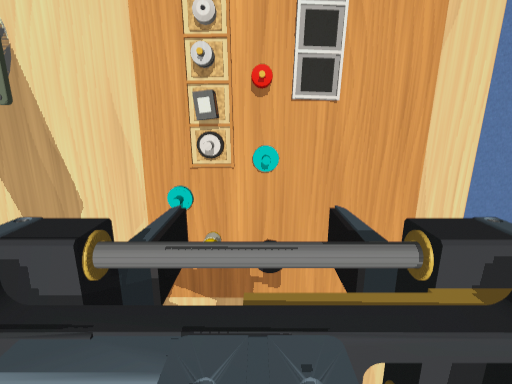

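The wrist view shows the four parts at col ~205, rows 12, 54, 104 and 146, and two bays of the grey tray at cols 295–350. I'll go further in +y to see the whole grey tray.

Emit:
move_arm --plan '[{"x": 40, "y": 0, "z": 0, "rx": 0, "ry": 0, "rz": 0}, {"x": 40, "y": 0, "z": 0, "rx": 0, "ry": 0, "rz": 0}, {"x": 40, "y": 0, "z": 0, "rx": 0, "ry": 0, "rz": 0}, {"x": 40, "y": 0, "z": 0, "rx": 0, "ry": 0, "rz": 0}, {"x": 0, "y": 0, "z": 0, "rx": 0, "ry": 0, "rz": 0}, {"x": 0, "y": 0, "z": 0, "rx": 0, "ry": 0, "rz": 0}]'

```text
time_s: 4.3
ee_pos: [550.1, -38.1, 332.0]
ee_rot: [180.0, 0.0, 90.5]
force: [-0.7, -0.6, 0.8]
gripper_width: 91.5
gripper_force: 0.0
```

```bash
cat > m.py <<'E'
from h import *
fs={'w2':grab_frame('wrist')}; save(fs['w2'],'w2.png'); np.savez('w2.npz',**fs['w2'])
fs['w1']=dict(np.load('w1.npz')); s=state(); print(s['ee_pos'],s['ee_rot'],s['qpos'][[0,5]],s['time_s'])
f=fs['w2']
for n in ['strip_tray','assembly_tray']:
    for m in masks_of('wrist',n)[:2]: print(n,m['p'],m['box'])
    for m in landmark_of('wrist',n)[:2]: print(n,m['p'],ray(f,m['point'],0))
from scipy.optimize import minimize
for k,f in fs.items():
    P=cloud(f); v=np.mgrid[:384,:512][0]
    z=P[...,2]; ok=(f['z_map']>0)&(v<205)
    # tray outline from raised points: rims
    for nm,x0,x1 in (('strip',410,515),('asm',600,715)):
        r=ok&(z>6)&(z<60)&(P[...,0]>x0)&(P[...,0]<x1)
        n,l,st,c=cv2.connectedComponentsWithStats(r.astype(np.uint8)); i=1+np.argmax(st[1:,4])
        q=P[(l==i)][:,:2]; print(k,nm,len(q),q.min(0).round(),q.max(0).round(), [np.round(a,1) for a in cv2.minAreaRect(q.astype(np.float32))])
    # parts: high points
    for nm,x,y,lo,hi in (('adapter',460,48,24,29),('motor',459,-22,26,45),('transformer',462,-100,43,52),('idler',464,-169,26,52),('adtop',460,48,31,38),('idwheel',464,-169,20,25)):
        r=ok&(z>lo)&(z<hi)&(np.hypot(P[...,0]-x,P[...,1]-y)<35); q=P[r][:,:2].astype(np.float32)
        if len(q)>8: print(k,nm,len(q),q.min(0).round(1),q.max(0).round(1),np.round(cv2.minEnclosingCircle(q)[0],1),round(cv2.minEnclosingCircle(q)[1],1),[np.round(a,1) for a in cv2.minAreaRect(q)] if nm[0]=='t' else '')
E
python3 m.py
```

```text
[550.19790242 -38.87904942 331.89856647] [1.79983462e+02 5.11791337e-02 9.04399963e+01] [-5.2035373  -5.64485332] 4.35
strip_tray 0.65 [211.3, 152.0, 51.8, 175.0]
strip_tray 0.91 [459.01565487 -61.31366431   0.        ]
assembly_tray 0.64 [320.4, 93.8, 61.5, 187.7]
assembly_tray 0.32 [207.1, 109.6, 33.6, 30.6]
assembly_tray 0.94 [652.23121879  66.75477944   0.        ]
w2 strip 4706 [ 416. -128.] [505. 124.] [array([460.2,  -1.9]), array([ 84.5, 251.1]), np.float64(1.1)]
w2 asm 8465 [612. -87.] [702. 229.] [array([657. ,  71.1]), array([315.9,  84.8]), np.float64(88.8)]
w2 adapter 180 [442.7  31.8] [478.5  67.3] [460.9  49.4] 18.6 
w2 motor 317 [441.2 -35.6] [475.2  -1.2] [457.9 -18.6] 18.3 
w2 transformer 388 [ 440.9 -116.3] [478.4 -76.2] [460.  -97.8] 25.6 [array([460. , -97.5]), array([34.3, 41. ]), np.float64(7.0)]
w2 adtop 65 [449.4  38.6] [472.1  60.3] [460.9  49.3] 11.5 
w1 strip 6567 [ 417. -211.] [506.  68.] [array([461.5, -71.3]), array([ 84.4, 279.5]), np.float64(1.1)]
w1 asm 4886 [612. -87.] [699.  70.] [array([655.3,  -8.2]), array([157.3,  84.7]), np.float64(88.8)]
w1 adapter 194 [442.6  30.3] [478.7  60.7] [460.9  49. ] 18.7 
w1 motor 417 [439.8 -37. ] [475.5  -2.4] [457.7 -19.4] 18.2 
w1 transformer 568 [ 441.2 -124.4] [480. -76.] [ 461.3 -100. ] 27.9 [array([ 460.3, -100.2]), array([34.2, 46. ]), np.float64(7.2)]
w1 idler 81 [ 456.3 -176.6] [ 471.5 -161. ] [ 464.1 -168.8] 7.8 
w1 adtop 78 [449.3  37.7] [474.7  58.7] [461.9  48.5] 12.9 
w1 idwheel 389 [ 440.5 -191.8] [ 488.1 -144.9] [ 463.9 -169. ] 24.4
```

View pics/w2.png

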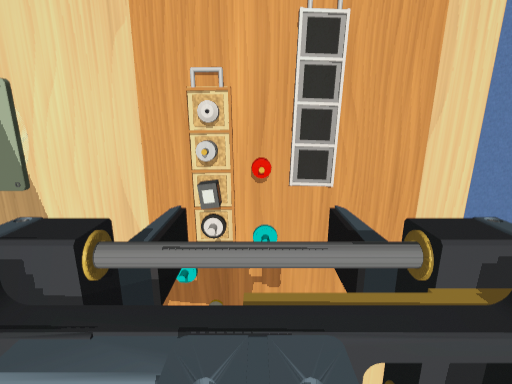

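The view shows the whole grey tray: cols 292–349, rows 8–186, handle at the top. Bay centres are (654.6,-45), (656.1,29), (657.7,103) and (659.2,177). Parts in the strip tray are the adapter (461,49), motor (458,-19), transformer (460,-100, yaw 7°) and idler (464,-169). I'll start with the adapter.

Emit:
move_arm --plan '[{"x": 0, "y": 0, "z": 0, "rx": 0, "ry": 0, "rz": 0.008}, {"x": 29.1, "y": -29.8, "z": 25, "rx": 0, "ry": 0, "rz": 0}, {"x": 29.1, "y": -29.8, "z": 25, "rx": 0, "ry": 0, "rz": 0}, {"x": 29.1, "y": -29.8, "z": 25, "rx": 0, "ry": 0, "rz": 0}, {"x": 0, "y": 0, "z": 45, "rx": 0, "ry": 0, "rz": 0}, {"x": 0, "y": 0, "z": 45, "rx": 0, "ry": 0, "rz": 0}, {"x": 0, "y": 0, "z": 45, "rx": 0, "ry": 0, "rz": 0}, {"x": 0, "y": 0, "z": 35, "rx": 0, "ry": 0, "rz": 0}, {"x": 0, "y": 0, "z": 25, "rx": 0, "ry": 0, "rz": 0}, {"x": 0, "y": 0, "z": 20, "rx": 0, "ry": 0, "rz": 0}]'

```text
time_s: 5.55
ee_pos: [460.2, 48.7, 40.0]
ee_rot: [-179.9, 0.0, 89.9]
force: [0.2, 0.5, -0.4]
gripper_width: 91.3
gripper_force: 0.0
```

Emit:
move_arm --plan '[{"x": 0, "y": 0, "z": 15, "rx": 0, "ry": 0, "rz": 0}, {"x": 0, "y": 0, "z": 11.5, "rx": 0, "ry": 0, "rz": 0}, {"x": 0, "y": 0, "z": 5, "rx": 0, "ry": 0, "rz": 0}, {"x": 0, "y": 0, "z": 0, "rx": 0, "ry": 0, "rz": 0}, {"x": 0, "y": 0, "z": 0, "rx": 0, "ry": 0, "rz": 0}]'

```text
time_s: 6.05
ee_pos: [461.4, 49.0, 10.7]
ee_rot: [179.9, 0.0, 90.0]
force: [0.2, 0.9, 0.3]
gripper_width: 91.2
gripper_force: 0.0
```

Emit:
move_arm --plan '[{"x": 0, "y": 0, "z": 0, "rx": 0, "ry": 0, "rz": 0}, {"x": 0, "y": 0, "z": 0, "rx": 0, "ry": 0, "rz": 0}, {"x": 0, "y": 0, "z": 0, "rx": 0, "ry": 0, "rz": 0}, {"x": 0, "y": 0, "z": 0, "rx": 0, "ry": 0, "rz": 0}, {"x": 0, "y": 0, "z": 0, "rx": 0, "ry": 0, "rz": 0}, {"x": 0, "y": 0, "z": 0, "rx": 0, "ry": 0, "rz": 0}, {"x": 0, "y": 0, "z": 0, "rx": 0, "ry": 0, "rz": 0}, {"x": 0, "y": 0, "z": 0, "rx": 0, "ry": 0, "rz": 0}, {"x": 0, "y": 0, "z": 0, "rx": 0, "ry": 0, "rz": 0}]' --grip 0 --squeeze 30

```text
time_s: 6.95
ee_pos: [460.9, 49.1, 10.2]
ee_rot: [-180.0, 0.0, 90.0]
force: [0.1, 0.0, -0.4]
gripper_width: 21.9
gripper_force: 0.0
```

The width is 21.9 mm with no force, so the grip looks wrong. I'll look before doing anything else.

```bash
python3 - <<'E'
from h import *
s=state(); print(s['gripper_width'],s['gripper_force'],s['ee_pos'])
f=grab_frame('wrist'); g=grab_frame('scene')
a=f['img']; b=cv2.resize(g['img'][130:250,180:340],(512,384),interpolation=cv2.INTER_CUBIC)
cv2.imwrite('pics/c1.png',cv2.resize(np.hstack([a,b])[...,::-1],(800,300)))
P=cloud(g)
for m in masks_of('scene','adapter')[:2]:
    q=P[m['pixels']]; print(m['p'],m['box'],q.min(0),q.max(0))
E
```

```text
21.88096034582036 0.0 [460.88620929  49.13375913  10.21344431]
0.51 [289.5, 195.2, 15.2, 10.5] [441.17896228  34.97766958   8.8469519 ] [480.16094243  69.19962464  53.93433162]
0.43 [290.1, 197.9, 29.1, 15.7] [429.88002384  22.97036955   3.25108381] [1070.37974915  671.0445277  1046.60389676]
```

View pics/c1.png

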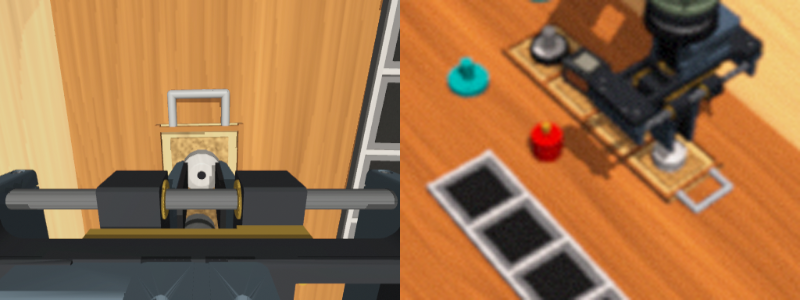

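```bash
python3 - <<'E'
from h import *
s=state(); print(s['gripper_width'],s['gripper_force'],s['ee_pos'],s['time_s'])
f=grab_frame('wrist')
P=cloud(f); a=f['img'][150:310,160:350]; cv2.imwrite('pics/c2.png',cv2.resize(a,(760,600),interpolation=cv2.INTER_CUBIC)[...,::-1])
for r in range(185,250,8): print(r,[tuple(np.round(P[r,c]).astype(int)) for c in range(216,304,8)])
E
```

```text
9.92942564523295 0.0 [460.89541841  49.138035    10.22285269] 7.1
185 [(np.int64(429), np.int64(71), np.int64(6)), (np.int64(435), np.int64(72), np.int64(9)), (np.int64(441), np.int64(72), np.int64(9)), (np.int64(448), np.int64(72), np.int64(10)), (np.int64(454), np.int64(72), np.int64(9)), (np.int64(460), np.int64(72), np.int64(8)), (np.int64(466), np.int64(72), np.int64(8)), (np.int64(472), np.int64(72), np.int64(8)), (np.int64(478), np.int64(72), np.int64(9)), (np.int64(484), np.int64(72), np.int64(8)), (np.int64(491), np.int64(71), np.int64(5))]
193 [(np.int64(429), np.int64(65), np.int64(5)), (np.int64(435), np.int64(66), np.int64(9)), (np.int64(441), np.int64(66), np.int64(8)), (np.int64(447), np.int64(66), np.int64(9)), (np.int64(454), np.int64(66), np.int64(11)), (np.int64(460), np.int64(68), np.int64(17)), (np.int64(466), np.int64(67), np.int64(14)), (np.int64(472), np.int64(66), np.int64(9)), (np.int64(478), np.int64(65), np.int64(7)), (np.int64(484), np.int64(66), np.int64(8)), (np.int64(491), np.int64(65), np.int64(5))]
201 [(np.int64(428), np.int64(58), np.int64(6)), (np
[... 2767 characters left out ...]
37)), (np.int64(465), np.int64(83), np.int64(137)), (np.int64(468), np.int64(83), np.int64(137)), (np.int64(469), np.int64(87), np.int64(145)), (np.int64(471), np.int64(88), np.int64(148))]
249 [(np.int64(450), np.int64(86), np.int64(148)), (np.int64(452), np.int64(85), np.int64(148)), (np.int64(453), np.int64(82), np.int64(141)), (np.int64(456), np.int64(82), np.int64(141)), (np.int64(458), np.int64(82), np.int64(142)), (np.int64(460), np.int64(82), np.int64(142)), (np.int64(463), np.int64(82), np.int64(140)), (np.int64(465), np.int64(83), np.int64(142)), (np.int64(468), np.int64(82), np.int64(141)), (np.int64(469), np.int64(85), np.int64(147)), (np.int64(471), np.int64(86), np.int64(149))]
```

View pics/c2.png

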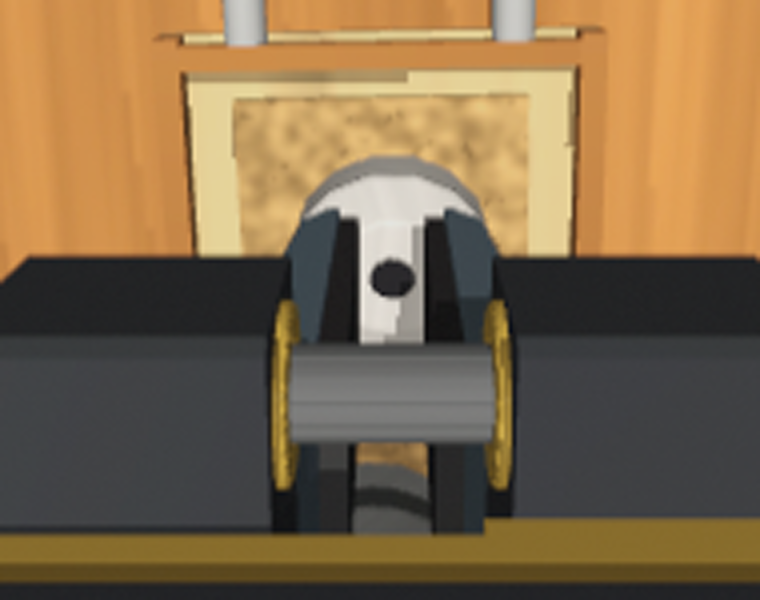

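```bash
python3 - <<'E'
from h import *
for n in ('scene','top','wrist'):
    f=grab_frame(n); P=cloud(f); d=f['img'].max(-1)<90
    k=(f['z_map']>0)&d&(abs(P[...,0]-461)<25)&(abs(P[...,1]-49)<25)&(P[...,2]>12)&(P[...,2]<130)
    q=P[k]; q=q[np.argsort(q[:,2])]; print(n,len(q)); print(q[:10:2].round())
s=state(); print(s['gripper_width'],s['gripper_force'],s['ee_pos'],s['force'],s['time_s'])
f=grab_frame('wrist');P=cloud(f)
for r in range(196,216): print(r,[(*np.round(P[r,c]).astype(int).tolist(),int(f['img'][r,c].max())) for c in (240,246,250)])
E
```

```text
scene 150
[[445.  50.  27.]
 [462.  48.  29.]
 [462.  47.  33.]
 [455.  60.  49.]
 [470.  43.  52.]]
top 0
[]
wrist 1139
[[461.  49.  30.]
 [461.  48.  30.]
 [461.  46.  31.]
 [461.  50.  31.]
 [461.  49.  31.]]
0.2775006268380392 0.0 [460.89369173  49.16065795  10.23375174] [-0.10379166 -0.33662152  0.04196538] 7.3
196 [(447, 63, 9, 204), (452, 66, 17, 131), (456, 67, 23, 138)]
197 [(447, 63, 9, 209), (453, 66, 21, 130), (456, 67, 26, 171)]
198 [(447, 62, 9, 183), (453, 66, 23, 131), (456, 66, 26, 201)]
199 [(448, 62, 12, 135), (453, 66, 26, 181), (456, 66, 26, 215)]
200 [(448, 63, 18, 117), (453, 65, 26, 210), (456, 65, 26, 218)]
201 [(448, 63, 20, 120), (453, 64, 27, 216), (456, 64, 27, 219)]
202 [(448, 63, 24, 119), (453, 64, 27, 217), (456, 64, 28, 219)]
203 [(448, 63, 26, 175), (453, 63, 26, 218), (456, 63, 28, 218)]
204 [(448, 62, 25, 203), (453, 62, 27, 218), (456, 63, 28, 218)]
205 [(449, 62, 27, 212), (453, 62, 28, 219), (456, 68, 48, 150)]
206 [(449, 61, 28, 213), (453, 61, 28, 216), (456, 68, 50, 78)]
207 [(448, 60, 26, 214), (454, 67, 50, 146), (456, 68, 52, 76)]
208 [(448, 59, 27, 213), (454, 68, 54, 77), (456, 68, 53, 76)]
209 [(448, 58, 26, 214), (454, 67, 55, 76), (456, 67, 55, 77)]
210 [(449, 58, 28, 213), (454, 67, 57, 76), (456, 68, 58, 77)]
211 [(449, 58, 29, 212), (454, 67, 59, 76), (456, 67, 59, 76)]
212 [(449, 57, 29, 213), (454, 67, 61, 76), (457, 67, 61, 76)]
213 [(449, 56, 28, 212), (454, 67, 63, 77), (457, 67, 63, 76)]
214 [(449, 56, 30, 190), (454, 67, 64, 76), (457, 68, 65, 77)]
215 [(451, 67, 66, 132), (454, 67, 66, 77), (457, 67, 66, 76)]
```

Both cameras put the fingertips at z ≈ 48 while the TCP reads 10, and the fingers shut above the adapter without touching it. I'll check the same offset on the open fingers in the saved frames.

```bash
python3 - <<'E'
from h import *
for n in ('w1','w2'):
    f=dict(np.load(n+'.npz')); P=cloud(f); z=P[...,2]
    for c0,c1 in ((150,192),(325,372)):
        S=np.zeros((384,512),bool); S[195:240,c0:c1]=1
        k=S&(z>300)&(z<460); q=P[k]; q=q[np.argsort(q[:,2])]; print(n,len(q),q[:30:6].round().tolist())
E
```

```text
w1 1052 [[506.0, -186.0, 366.0], [506.0, -186.0, 367.0], [506.0, -195.0, 368.0], [506.0, -195.0, 368.0], [506.0, -194.0, 369.0]]
w1 1136 [[601.0, -180.0, 367.0], [598.0, -196.0, 367.0], [598.0, -197.0, 368.0], [597.0, -195.0, 368.0], [600.0, -181.0, 368.0]]
w2 1052 [[504.0, -36.0, 367.0], [504.0, -22.0, 368.0], [504.0, -26.0, 368.0], [504.0, -40.0, 369.0], [504.0, -29.0, 369.0]]
w2 1133 [[596.0, -25.0, 367.0], [596.0, -35.0, 368.0], [596.0, -36.0, 368.0], [596.0, -28.0, 369.0], [596.0, -30.0, 369.0]]
```

The tips sit a constant ~36 mm above the reported TCP, open or shut, so I'll aim using the tip height instead. I'll open and go down to tip ≈ 15 mm, which is TCP −21.

Emit:
move_arm --plan '[{"x": 0, "y": 0, "z": 0, "rx": 0, "ry": 0, "rz": 0}, {"x": 0, "y": 0, "z": 0, "rx": 0, "ry": 0, "rz": 0}, {"x": 0, "y": 0, "z": 0, "rx": 0, "ry": 0, "rz": 0}, {"x": 0, "y": 0, "z": 0, "rx": 0, "ry": 0, "rz": 0}, {"x": 0, "y": 0, "z": 0, "rx": 0, "ry": 0, "rz": 0}, {"x": 0, "y": 0, "z": 0, "rx": 0, "ry": 0, "rz": 0}, {"x": 0, "y": 0, "z": 0, "rx": 0, "ry": 0, "rz": 0}, {"x": 0, "y": 0, "z": 0, "rx": 0, "ry": 0, "rz": 0}, {"x": 0, "y": 0, "z": 0, "rx": 0, "ry": 0, "rz": 0}]' --grip 0.65

```text
time_s: 8.25
ee_pos: [460.9, 49.2, 10.2]
ee_rot: [180.0, 0.0, 90.0]
force: [0.3, 0.6, -0.2]
gripper_width: 59.1
gripper_force: 0.0
```

Emit:
move_arm --plan '[{"x": 0, "y": 0, "z": 6, "rx": 0, "ry": 0, "rz": 0}, {"x": 0, "y": 0, "z": 6, "rx": 0, "ry": 0, "rz": 0}, {"x": 0, "y": 0, "z": 6, "rx": 0, "ry": 0, "rz": 0}, {"x": 0, "y": 0, "z": 5, "rx": 0, "ry": 0, "rz": 0}, {"x": 0, "y": 0, "z": 5, "rx": 0, "ry": 0, "rz": 0}, {"x": 0, "y": 0, "z": 3, "rx": 0, "ry": 0, "rz": 0}, {"x": 0, "y": 0, "z": 0, "rx": 0, "ry": 0, "rz": 0}, {"x": 0, "y": 0, "z": 0, "rx": 0, "ry": 0, "rz": 0}]'

```text
time_s: 9.05
ee_pos: [461.0, 49.2, -20.8]
ee_rot: [180.0, 0.0, 90.0]
force: [-0.1, 0.2, -0.3]
gripper_width: 59.3
gripper_force: 0.0
```

Emit:
move_arm --plan '[{"x": 0, "y": 0, "z": 0, "rx": 0, "ry": 0, "rz": 0}, {"x": 0, "y": 0, "z": 0, "rx": 0, "ry": 0, "rz": 0}, {"x": 0, "y": 0, "z": 0, "rx": 0, "ry": 0, "rz": 0}, {"x": 0, "y": 0, "z": 0, "rx": 0, "ry": 0, "rz": 0}, {"x": 0, "y": 0, "z": 0, "rx": 0, "ry": 0, "rz": 0}, {"x": 0, "y": 0, "z": 0, "rx": 0, "ry": 0, "rz": 0}]' --grip 0 --squeeze 30

```text
time_s: 9.65
ee_pos: [461.0, 49.2, -20.6]
ee_rot: [180.0, 0.0, 90.0]
force: [-1.1, 0.7, 2.2]
gripper_width: 36.3
gripper_force: 30.0
```

Emit:
move_arm --plan '[{"x": 0, "y": 0, "z": -2, "rx": 0, "ry": 0, "rz": 0}, {"x": 0, "y": 0, "z": -4, "rx": 0, "ry": 0, "rz": 0}, {"x": 0, "y": 0, "z": -4, "rx": 0, "ry": 0, "rz": 0}, {"x": 0, "y": 0, "z": 0, "rx": 0, "ry": 0, "rz": 0}]'

```text
time_s: 10.05
ee_pos: [461.4, 49.2, -10.2]
ee_rot: [179.9, -0.0, 90.0]
force: [-0.1, 0.4, 0.3]
gripper_width: 36.5
gripper_force: 30.0
```

```bash
python3 - <<'E'
from h import *
s=state(); print(s['gripper_width'],s['gripper_force'],s['ee_pos'],s['force'])
f=grab_frame('wrist'); g=grab_frame('scene')
a=f['img'][150:310,160:350]; b=g['img'][165:225,255:325]
cv2.imwrite('pics/c3.png',np.hstack([cv2.resize(a,(400,337),interpolation=cv2.INTER_CUBIC),cv2.resize(b,(393,337),interpolation=cv2.INTER_CUBIC)])[...,::-1])
E
```

```text
36.51337692552994 29.989022911177017 [461.41141555  49.19197863 -10.15743667] [-0.12337857  0.44769931  0.28764533]
```

View pics/c3.png

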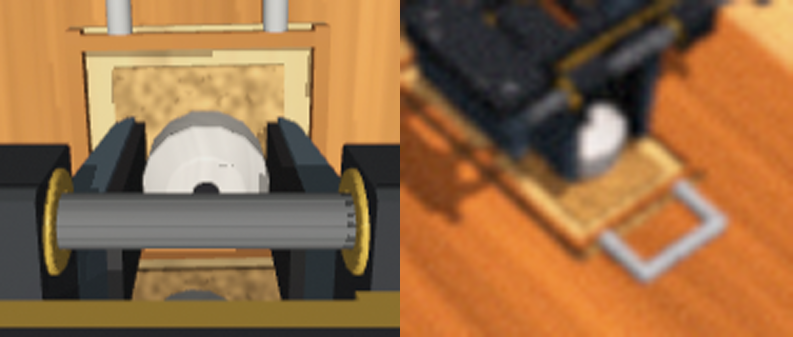

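The adapter is held level and about 10 mm clear of its pad. I'll carry it to the far bay.

Emit:
move_arm --plan '[{"x": 0, "y": 0, "z": -15, "rx": 0, "ry": 0, "rz": 0}, {"x": 0, "y": 0, "z": -25, "rx": 0, "ry": 0, "rz": 0}, {"x": 0, "y": 0, "z": -25, "rx": 0, "ry": 0, "rz": 0}, {"x": -15.7, "y": 32.3, "z": -15, "rx": 0, "ry": 0, "rz": 0}, {"x": -15.7, "y": 32.3, "z": 0, "rx": 0, "ry": 0, "rz": 0}, {"x": -15.7, "y": 32.3, "z": 0, "rx": 0, "ry": 0, "rz": 0}, {"x": -15.7, "y": 32.3, "z": 0, "rx": 0, "ry": 0, "rz": 0}, {"x": -15.7, "y": 32.3, "z": 0, "rx": 0, "ry": 0, "rz": 0}, {"x": -15.7, "y": 32.3, "z": 0, "rx": 0, "ry": 0, "rz": 0}, {"x": 0, "y": 0, "z": 20, "rx": 0, "ry": 0, "rz": 0}]'

```text
time_s: 11.15
ee_pos: [661.2, -47.5, 51.1]
ee_rot: [179.4, 0.1, 89.9]
force: [0.1, 0.7, -0.5]
gripper_width: 36.7
gripper_force: 30.0
```

Emit:
move_arm --plan '[{"x": 0, "y": 0, "z": 20, "rx": 0, "ry": 0, "rz": 0}, {"x": 0, "y": 0, "z": 18, "rx": 0, "ry": 0, "rz": 0}, {"x": 0, "y": 0, "z": 14, "rx": 0, "ry": 0, "rz": 0}, {"x": 0, "y": 0, "z": 10, "rx": 0, "ry": 0, "rz": 0}, {"x": 0, "y": 0, "z": 5, "rx": 0, "ry": 0, "rz": 0}, {"x": 0, "y": 0, "z": 3, "rx": 0, "ry": 0, "rz": 0}, {"x": 0, "y": 0, "z": 2, "rx": 0, "ry": 0, "rz": 0}, {"x": 0, "y": 0, "z": 0.7, "rx": 0, "ry": 0, "rz": 0}, {"x": 0, "y": 0, "z": 0, "rx": 0, "ry": 0, "rz": 0}, {"x": 0, "y": 0, "z": 0, "rx": 0, "ry": 0, "rz": 0}]'

```text
time_s: 12.15
ee_pos: [654.8, -45.0, -20.6]
ee_rot: [179.9, 0.0, 90.0]
force: [-5.3, 1.1, 10.0]
gripper_width: 36.3
gripper_force: 30.1
```

Emit:
move_arm --plan '[{"x": 0, "y": 0, "z": 0, "rx": 0, "ry": 0, "rz": 0}, {"x": 0, "y": 0, "z": 0, "rx": 0, "ry": 0, "rz": 0}, {"x": 0, "y": 0, "z": 0, "rx": 0, "ry": 0, "rz": 0}]' --grip 0.5

```text
time_s: 12.45
ee_pos: [655.1, -45.1, -23.1]
ee_rot: [179.9, 0.0, 90.0]
force: [-0.3, -0.1, -0.5]
gripper_width: 45.7
gripper_force: 0.0
```

The adapter is set down. Next is the motor, gripped at TCP ≈ −14 (tip 22 mm).

Emit:
move_arm --plan '[{"x": 0, "y": 0, "z": -15, "rx": 0, "ry": 0, "rz": 0}, {"x": 0, "y": 0, "z": -34, "rx": 0, "ry": 0, "rz": 0}, {"x": 0, "y": 0, "z": -34, "rx": 0, "ry": 0, "rz": 0}, {"x": 5.2, "y": -39.3, "z": 0, "rx": 0, "ry": 0, "rz": 0}, {"x": 5.2, "y": -39.3, "z": 0, "rx": 0, "ry": 0, "rz": 0}, {"x": 5.2, "y": -39.3, "z": 0, "rx": 0, "ry": 0, "rz": 0}, {"x": 5.2, "y": -39.3, "z": 0, "rx": 0, "ry": 0, "rz": 0}, {"x": 5.2, "y": -39.3, "z": 0, "rx": 0, "ry": 0, "rz": 0}, {"x": 0, "y": 0, "z": 0, "rx": 0, "ry": 0, "rz": 0}, {"x": 0, "y": 0, "z": 0, "rx": 0, "ry": 0, "rz": 0}]' --grip 0.65

```text
time_s: 13.45
ee_pos: [458.8, -19.0, 60.8]
ee_rot: [179.8, 0.0, 90.0]
force: [0.7, 0.3, 0.6]
gripper_width: 59.0
gripper_force: 0.0
```

Emit:
move_arm --plan '[{"x": 0, "y": 0, "z": 20, "rx": 0, "ry": 0, "rz": 0}, {"x": 0, "y": 0, "z": 20, "rx": 0, "ry": 0, "rz": 0}, {"x": 0, "y": 0, "z": 15, "rx": 0, "ry": 0, "rz": 0}, {"x": 0, "y": 0, "z": 10, "rx": 0, "ry": 0, "rz": 0}, {"x": 0, "y": 0, "z": 6, "rx": 0, "ry": 0, "rz": 0}, {"x": 0, "y": 0, "z": 2.6, "rx": 0, "ry": 0, "rz": 0}, {"x": 0, "y": 0, "z": 0, "rx": 0, "ry": 0, "rz": 0}, {"x": 0, "y": 0, "z": 0, "rx": 0, "ry": 0, "rz": 0}]'

```text
time_s: 14.25
ee_pos: [458.8, -19.1, -13.6]
ee_rot: [179.9, 0.0, 90.0]
force: [0.0, -0.3, 0.2]
gripper_width: 59.5
gripper_force: 0.0
```

Emit:
move_arm --plan '[{"x": 0, "y": 0, "z": 0, "rx": 0, "ry": 0, "rz": 0}, {"x": 0, "y": 0, "z": 0, "rx": 0, "ry": 0, "rz": 0}, {"x": 0, "y": 0, "z": 0, "rx": 0, "ry": 0, "rz": 0}, {"x": 0, "y": 0, "z": 0, "rx": 0, "ry": 0, "rz": 0}, {"x": 0, "y": 0, "z": 0, "rx": 0, "ry": 0, "rz": 0}, {"x": 0, "y": 0, "z": -2, "rx": 0, "ry": 0, "rz": 0}, {"x": 0, "y": 0, "z": -4, "rx": 0, "ry": 0, "rz": 0}, {"x": 0, "y": 0, "z": -4, "rx": 0, "ry": 0, "rz": 0}, {"x": 0, "y": 0, "z": 0, "rx": 0, "ry": 0, "rz": 0}]' --grip 0 --squeeze 30

```text
time_s: 15.15
ee_pos: [458.7, -19.1, -3.5]
ee_rot: [179.9, 0.0, 90.0]
force: [0.1, -0.4, -0.4]
gripper_width: 34.9
gripper_force: 30.0
```

```bash
python3 - <<'E'
from h import *
s=state(); print(s['gripper_width'],s['gripper_force'],s['ee_pos'],s['force'])
f=grab_frame('wrist'); g=grab_frame('scene')
a=f['img'][150:310,160:350]; b=g['img'][140:250,180:308]
cv2.imwrite('pics/c4.png',np.hstack([cv2.resize(a,(400,337),interpolation=cv2.INTER_CUBIC),cv2.resize(b,(392,337),interpolation=cv2.INTER_CUBIC)])[...,::-1])
for c in ('scene','top'):
    g=grab_frame(c);P=cloud(g);k=(g['z_map']>0)&(P[...,2]>14)&(np.hypot(P[...,0]-655,P[...,1]+45)<32); q=P[k]; print(c,len(q),q.mean(0).round(1),q.min(0).round(1),q.max(0).round(1))
E
```

```text
34.91191782695767 29.99976233462803 [458.71315029 -19.11053178  -3.48929192] [ 0.0597287  -0.44036469 -0.43873747]
scene 158 [656.  -40.5  26.6] [635.  -76.6  14.6] [682.6 -19.8  34.5]
top 184 [654.3 -48.6  27.4] [636.1 -66.7  15.2] [673.6 -31.2  33.9]
```

View pics/c4.png

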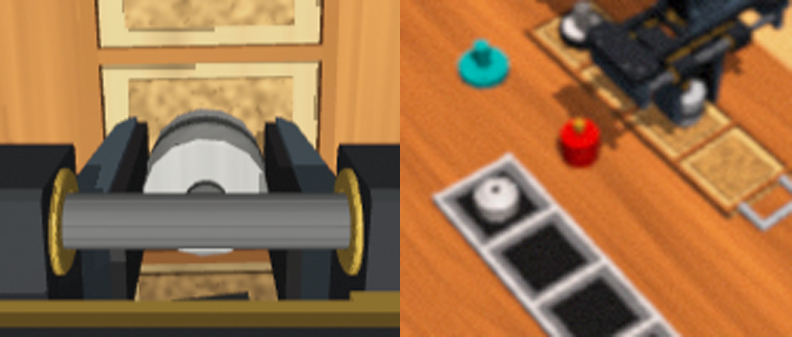

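The adapter stands upright in the far bay (left in the crop), and the motor is lifted. I'll carry the motor on.

Emit:
move_arm --plan '[{"x": 0, "y": 0, "z": -14, "rx": 0, "ry": 0, "rz": 0}, {"x": 0, "y": 0, "z": -30, "rx": 0, "ry": 0, "rz": 0}, {"x": 0, "y": 0, "z": -30, "rx": 0, "ry": 0, "rz": 0}, {"x": 9.6, "y": 39.6, "z": 0, "rx": 0, "ry": 0, "rz": 0}, {"x": 9.6, "y": 39.6, "z": 0, "rx": 0, "ry": 0, "rz": 0}, {"x": 9.6, "y": 39.6, "z": 0, "rx": 0, "ry": 0, "rz": 0}, {"x": 9.6, "y": 39.6, "z": 0, "rx": 0, "ry": 0, "rz": 0}, {"x": 9.6, "y": 39.6, "z": 0, "rx": 0, "ry": 0, "rz": 0}, {"x": 0, "y": 0, "z": 15, "rx": 0, "ry": 0, "rz": 0}, {"x": 0, "y": 0, "z": 20, "rx": 0, "ry": 0, "rz": 0}]'

```text
time_s: 16.35
ee_pos: [658.0, 29.4, 34.5]
ee_rot: [179.9, 0.0, 90.0]
force: [-0.3, 0.0, -0.8]
gripper_width: 34.9
gripper_force: 30.0
```

Emit:
move_arm --plan '[{"x": 0, "y": 0, "z": 20, "rx": 0, "ry": 0, "rz": 0}, {"x": 0, "y": 0, "z": 15, "rx": 0, "ry": 0, "rz": 0}, {"x": 0, "y": 0, "z": 7, "rx": 0, "ry": 0, "rz": 0}, {"x": 0, "y": 0, "z": 4, "rx": 0, "ry": 0, "rz": 0}, {"x": 0, "y": 0, "z": 2, "rx": 0, "ry": 0, "rz": 0}, {"x": 0, "y": 0, "z": 1, "rx": 0, "ry": 0, "rz": 0}, {"x": 0, "y": 0, "z": 1, "rx": 0, "ry": 0, "rz": 0}, {"x": 0, "y": 0, "z": 0.5, "rx": 0, "ry": 0, "rz": 0}, {"x": 0, "y": 0, "z": 0, "rx": 0, "ry": 0, "rz": 0}, {"x": 0, "y": 0, "z": 0, "rx": 0, "ry": 0, "rz": 0}]'

```text
time_s: 17.35
ee_pos: [656.8, 28.9, -13.8]
ee_rot: [179.9, 0.0, 90.0]
force: [-1.7, 0.2, 5.2]
gripper_width: 35.3
gripper_force: 30.0
```

Contact felt, at about 5 N. I'll release the motor and go to the transformer.

Emit:
move_arm --plan '[{"x": 0, "y": 0, "z": 0, "rx": 0, "ry": 0, "rz": 0}, {"x": 0, "y": 0, "z": 0, "rx": 0, "ry": 0, "rz": 0}, {"x": 0, "y": 0, "z": 0, "rx": 0, "ry": 0, "rz": 0}, {"x": 0, "y": 0, "z": -15, "rx": 0, "ry": 0, "rz": 0}, {"x": 0, "y": 0, "z": -35, "rx": 0, "ry": 0, "rz": 0}, {"x": 0, "y": 0, "z": -35, "rx": 0, "ry": 0, "rz": 0}]' --grip 0.6

```text
time_s: 17.95
ee_pos: [655.9, 28.9, 70.6]
ee_rot: [-179.9, 0.0, 90.0]
force: [0.6, 0.0, 0.5]
gripper_width: 54.8
gripper_force: 0.0
```

Emit:
move_arm --plan '[{"x": -21.5, "y": -32.6, "z": 0, "rx": 0, "ry": 0, "rz": 0}, {"x": -21.5, "y": -32.6, "z": 0, "rx": 0, "ry": 0, "rz": 0}, {"x": -21.5, "y": -32.6, "z": 0, "rx": 0, "ry": 0, "rz": 0}, {"x": -21.5, "y": -32.6, "z": 0, "rx": 0, "ry": 0, "rz": 0}, {"x": -21.5, "y": -32.6, "z": 0, "rx": 0, "ry": 0, "rz": 0}, {"x": -21.5, "y": -32.6, "z": 0, "rx": 0, "ry": 0, "rz": 0}, {"x": 0, "y": 0, "z": 0, "rx": 0, "ry": 0, "rz": -0.124}, {"x": 0, "y": 0, "z": 0, "rx": 0, "ry": 0, "rz": 0}]' --grip 0.65

```text
time_s: 18.75
ee_pos: [460.5, -100.7, 70.7]
ee_rot: [179.9, 0.0, 97.0]
force: [-0.4, 0.2, -0.3]
gripper_width: 59.4
gripper_force: 0.0
```

Emit:
move_arm --plan '[{"x": 0, "y": 0, "z": 20, "rx": 0, "ry": 0, "rz": 0}, {"x": 0, "y": 0, "z": 20, "rx": 0, "ry": 0, "rz": 0}, {"x": 0, "y": 0, "z": 20, "rx": 0, "ry": 0, "rz": 0}, {"x": 0, "y": 0, "z": 12, "rx": 0, "ry": 0, "rz": 0}, {"x": 0, "y": 0, "z": 8, "rx": 0, "ry": 0, "rz": 0}, {"x": 0, "y": 0, "z": 5, "rx": 0, "ry": 0, "rz": 0}, {"x": 0, "y": 0, "z": 0, "rx": 0, "ry": 0, "rz": 0}, {"x": 0, "y": 0, "z": 0, "rx": 0, "ry": 0, "rz": 0}]'

```text
time_s: 19.55
ee_pos: [461.2, -100.1, -15.1]
ee_rot: [179.9, 0.0, 97.1]
force: [-0.0, -0.2, 0.1]
gripper_width: 59.6
gripper_force: 0.0
```

Emit:
move_arm --plan '[{"x": 0, "y": 0, "z": 0, "rx": 0, "ry": 0, "rz": 0}, {"x": 0, "y": 0, "z": 0, "rx": 0, "ry": 0, "rz": 0}, {"x": 0, "y": 0, "z": 0, "rx": 0, "ry": 0, "rz": 0}, {"x": 0, "y": 0, "z": 0, "rx": 0, "ry": 0, "rz": 0}, {"x": 0, "y": 0, "z": 0, "rx": 0, "ry": 0, "rz": 0}, {"x": 0, "y": 0, "z": -2, "rx": 0, "ry": 0, "rz": 0}, {"x": 0, "y": 0, "z": -4, "rx": 0, "ry": 0, "rz": 0}, {"x": 0, "y": 0, "z": -4, "rx": 0, "ry": 0, "rz": 0}, {"x": 0, "y": 0, "z": 0, "rx": 0, "ry": 0, "rz": 0}]' --grip 0 --squeeze 40

```text
time_s: 20.45
ee_pos: [461.0, -100.2, -5.1]
ee_rot: [179.9, 0.0, 97.1]
force: [0.3, 0.4, -4.0]
gripper_width: 34.2
gripper_force: 40.0
```

```bash
python3 - <<'E'
from h import *
s=state(); print(s['gripper_width'],s['gripper_force'],s['ee_pos'],s['force'])
f=grab_frame('wrist'); g=grab_frame('scene')
a=f['img'][100:310,140:380]; b=g['img'][140:250,180:308]
cv2.imwrite('pics/c5.png',np.hstack([cv2.resize(a,(400,337),interpolation=cv2.INTER_CUBIC),cv2.resize(b,(392,337),interpolation=cv2.INTER_CUBIC)])[...,::-1])
E
```

```text
34.183848305886606 39.99996989965439 [ 461.03621416 -100.16996518   -5.05652607] [ 0.28831385  0.36943636 -4.00518273]
```

View pics/c5.png

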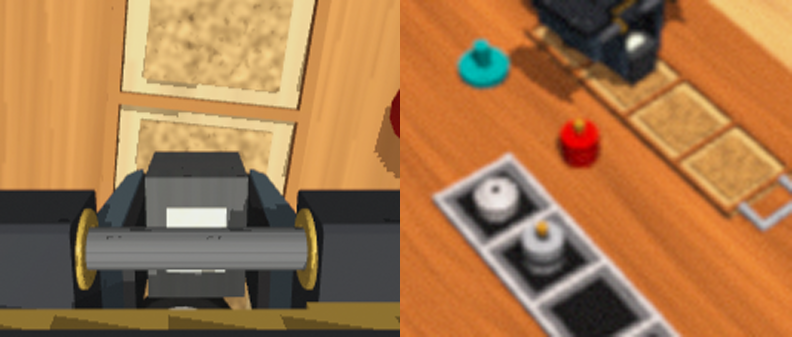

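The motor stands upright in its bay and the transformer is held squarely. I'll carry the transformer to bay 3.

Emit:
move_arm --plan '[{"x": 0, "y": 0, "z": -15, "rx": 0, "ry": 0, "rz": 0}, {"x": 0, "y": 0, "z": -30, "rx": 0, "ry": 0, "rz": 0}, {"x": 0, "y": 0, "z": -30, "rx": 0, "ry": 0, "rz": 0.145}, {"x": 29.6, "y": 27.6, "z": 0, "rx": 0, "ry": 0, "rz": 0}, {"x": 29.6, "y": 27.6, "z": 0, "rx": 0, "ry": 0, "rz": 0}, {"x": 29.6, "y": 27.6, "z": 0, "rx": 0, "ry": 0, "rz": 0}, {"x": 29.6, "y": 27.6, "z": 0, "rx": 0, "ry": 0, "rz": 0}, {"x": 29.6, "y": 27.6, "z": 0, "rx": 0, "ry": 0, "rz": 0}, {"x": 29.6, "y": 27.6, "z": 0, "rx": 0, "ry": 0, "rz": 0}, {"x": 29.6, "y": 27.6, "z": 0, "rx": 0, "ry": 0, "rz": 0}]'

```text
time_s: 21.55
ee_pos: [658.6, 104.3, 68.7]
ee_rot: [-179.9, 0.0, 88.8]
force: [1.3, -0.1, -2.6]
gripper_width: 33.5
gripper_force: 40.0
```

Emit:
move_arm --plan '[{"x": 0, "y": 0, "z": 20, "rx": 0, "ry": 0, "rz": 0}, {"x": 0, "y": 0, "z": 20, "rx": 0, "ry": 0, "rz": 0}, {"x": 0, "y": 0, "z": 20, "rx": 0, "ry": 0, "rz": 0}, {"x": 0, "y": 0, "z": 13, "rx": 0, "ry": 0, "rz": 0}, {"x": 0, "y": 0, "z": 6, "rx": 0, "ry": 0, "rz": 0}, {"x": 0, "y": 0, "z": 3, "rx": 0, "ry": 0, "rz": 0}, {"x": 0, "y": 0, "z": 2, "rx": 0, "ry": 0, "rz": 0}, {"x": 0, "y": 0, "z": 1.5, "rx": 0, "ry": 0, "rz": 0}, {"x": 0, "y": 0, "z": 1, "rx": 0, "ry": 0, "rz": 0}, {"x": 0, "y": 0, "z": 0, "rx": 0, "ry": 0, "rz": 0}]'

```text
time_s: 22.55
ee_pos: [658.8, 103.1, -15.3]
ee_rot: [179.9, -0.0, 88.8]
force: [-1.0, 0.9, 5.0]
gripper_width: 34.3
gripper_force: 40.0
```

Emit:
move_arm --plan '[{"x": 0, "y": 0, "z": 0, "rx": 0, "ry": 0, "rz": 0}, {"x": 0, "y": 0, "z": 0, "rx": 0, "ry": 0, "rz": 0}, {"x": 0, "y": 0, "z": 0, "rx": 0, "ry": 0, "rz": 0}, {"x": 0, "y": 0, "z": -15, "rx": 0, "ry": 0, "rz": 0}, {"x": 0, "y": 0, "z": -35, "rx": 0, "ry": 0, "rz": 0}, {"x": 0, "y": 0, "z": -35, "rx": 0, "ry": 0, "rz": -0.021}]' --grip 0.6

```text
time_s: 23.15
ee_pos: [657.8, 103.0, 69.1]
ee_rot: [-179.9, 0.0, 90.0]
force: [0.8, 0.4, 0.7]
gripper_width: 54.9
gripper_force: 0.0
```

Emit:
move_arm --plan '[{"x": -38.9, "y": -27.7, "z": 0, "rx": 0, "ry": 0, "rz": 0}, {"x": -38.9, "y": -27.7, "z": 0, "rx": 0, "ry": 0, "rz": 0}, {"x": -38.9, "y": -27.7, "z": 0, "rx": 0, "ry": 0, "rz": 0}, {"x": -38.9, "y": -27.7, "z": 0, "rx": 0, "ry": 0, "rz": 0}, {"x": -38.9, "y": -27.7, "z": 0, "rx": 0, "ry": 0, "rz": 0}, {"x": -38.9, "y": -27.7, "z": 0, "rx": 0, "ry": 0, "rz": 0}, {"x": -38.9, "y": -27.7, "z": 0, "rx": 0, "ry": 0, "rz": 0}, {"x": 0, "y": 0, "z": 0, "rx": 0, "ry": 0, "rz": 0}, {"x": 0, "y": 0, "z": 0, "rx": 0, "ry": 0, "rz": 0}]' --grip 0.5

```text
time_s: 24.05
ee_pos: [464.4, -170.2, 69.0]
ee_rot: [179.9, 0.0, 89.8]
force: [0.4, -0.2, 0.2]
gripper_width: 45.8
gripper_force: 0.0
```

Emit:
move_arm --plan '[{"x": 0, "y": 0, "z": 20, "rx": 0, "ry": 0, "rz": 0}, {"x": 0, "y": 0, "z": 20, "rx": 0, "ry": 0, "rz": 0}, {"x": 0, "y": 0, "z": 16, "rx": 0, "ry": 0, "rz": 0}, {"x": 0, "y": 0, "z": 10, "rx": 0, "ry": 0, "rz": 0}, {"x": 0, "y": 0, "z": 6, "rx": 0, "ry": 0, "rz": 0}, {"x": 0, "y": 0, "z": 4, "rx": 0, "ry": 0, "rz": 0}, {"x": 0, "y": 0, "z": 0, "rx": 0, "ry": 0, "rz": 0}, {"x": 0, "y": 0, "z": 0, "rx": 0, "ry": 0, "rz": 0}]'

```text
time_s: 24.85
ee_pos: [464.8, -169.3, -7.6]
ee_rot: [179.9, 0.0, 90.0]
force: [-0.4, 0.2, 0.4]
gripper_width: 45.6
gripper_force: 0.0
```

Emit:
move_arm --plan '[{"x": 0, "y": 0, "z": 0, "rx": 0, "ry": 0, "rz": 0}, {"x": 0, "y": 0, "z": 0, "rx": 0, "ry": 0, "rz": 0}, {"x": 0, "y": 0, "z": 0, "rx": 0, "ry": 0, "rz": 0}, {"x": 0, "y": 0, "z": 0, "rx": 0, "ry": 0, "rz": 0}, {"x": 0, "y": 0, "z": 0, "rx": 0, "ry": 0, "rz": 0}, {"x": 0, "y": 0, "z": -2, "rx": 0, "ry": 0, "rz": 0}, {"x": 0, "y": 0, "z": -4, "rx": 0, "ry": 0, "rz": 0}, {"x": 0, "y": 0, "z": -4, "rx": 0, "ry": 0, "rz": 0}, {"x": 0, "y": 0, "z": 0, "rx": 0, "ry": 0, "rz": 0}]' --grip 0 --squeeze 30

```text
time_s: 25.75
ee_pos: [464.8, -169.5, 2.6]
ee_rot: [179.9, 0.0, 90.0]
force: [0.2, 0.5, -1.5]
gripper_width: 14.8
gripper_force: 30.0
```

```bash
python3 - <<'E'
from h import *
s=state(); print(s['gripper_width'],s['gripper_force'],s['ee_pos'],s['force'])
f=grab_frame('wrist'); g=grab_frame('scene')
a=f['img'][100:310,140:380]; b=g['img'][140:270,180:331]
cv2.imwrite('pics/c6.png',np.hstack([cv2.resize(a,(400,337),interpolation=cv2.INTER_CUBIC),cv2.resize(b,(392,337),interpolation=cv2.INTER_CUBIC)])[...,::-1])
E
```

```text
14.785394958300218 29.999889135360718 [ 464.75265589 -169.45927402    2.61574575] [ 0.22847997  0.4830068  -1.48973668]
```

View pics/c6.png

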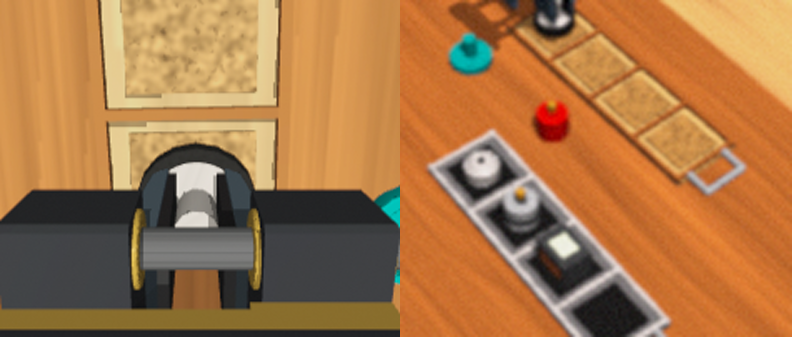

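Three parts stand in the grey tray and the idler is held by its hub. I'll carry it to the bay at the handle.

Emit:
move_arm --plan '[{"x": 0, "y": 0, "z": -15, "rx": 0, "ry": 0, "rz": 0}, {"x": 0, "y": 0, "z": -30, "rx": 0, "ry": 0, "rz": 0}, {"x": 0, "y": 0, "z": -30, "rx": 0, "ry": 0, "rz": 0}, {"x": 38.4, "y": 21.7, "z": 0, "rx": 0, "ry": 0, "rz": 0}, {"x": 38.4, "y": 21.7, "z": 0, "rx": 0, "ry": 0, "rz": 0}, {"x": 38.4, "y": 21.7, "z": 0, "rx": 0, "ry": 0, "rz": 0}, {"x": 38.4, "y": 21.7, "z": 0, "rx": 0, "ry": 0, "rz": 0}, {"x": 38.4, "y": 21.7, "z": 0, "rx": 0, "ry": 0, "rz": 0}]'

```text
time_s: 26.65
ee_pos: [573.2, 24.4, 76.8]
ee_rot: [-180.0, 0.0, 90.0]
force: [1.0, -0.0, 0.0]
gripper_width: 15.3
gripper_force: 30.0
```

Emit:
move_arm --plan '[{"x": 38.4, "y": 21.7, "z": 0, "rx": 0, "ry": 0, "rz": 0}, {"x": 38.4, "y": 21.7, "z": 0, "rx": 0, "ry": 0, "rz": 0}, {"x": 38.4, "y": 21.7, "z": 0, "rx": 0, "ry": 0, "rz": 0}, {"x": 38.4, "y": 21.7, "z": 0, "rx": 0, "ry": 0, "rz": 0}, {"x": 0, "y": 0, "z": 0, "rx": 0, "ry": 0, "rz": 0}, {"x": 0, "y": 0, "z": 20, "rx": 0, "ry": 0, "rz": 0}, {"x": 0, "y": 0, "z": 20, "rx": 0, "ry": 0, "rz": 0}]'

```text
time_s: 27.35
ee_pos: [659.4, 176.3, 36.5]
ee_rot: [180.0, 0.0, 90.0]
force: [-0.8, 0.2, -2.1]
gripper_width: 15.4
gripper_force: 30.0
```

Emit:
move_arm --plan '[{"x": 0, "y": 0, "z": 20, "rx": 0, "ry": 0, "rz": 0}, {"x": 0, "y": 0, "z": 13, "rx": 0, "ry": 0, "rz": 0}, {"x": 0, "y": 0, "z": 6, "rx": 0, "ry": 0, "rz": 0}, {"x": 0, "y": 0, "z": 3, "rx": 0, "ry": 0, "rz": 0}, {"x": 0, "y": 0, "z": 2, "rx": 0, "ry": 0, "rz": 0}, {"x": 0, "y": 0, "z": 1.5, "rx": 0, "ry": 0, "rz": 0}, {"x": 0, "y": 0, "z": 1, "rx": 0, "ry": 0, "rz": 0}, {"x": 0, "y": 0, "z": 0, "rx": 0, "ry": 0, "rz": 0}, {"x": 0, "y": 0, "z": 0, "rx": 0, "ry": 0, "rz": 0}]'

```text
time_s: 28.25
ee_pos: [660.2, 176.4, -7.9]
ee_rot: [179.9, -0.0, 90.0]
force: [-1.1, -0.8, 5.7]
gripper_width: 15.0
gripper_force: 30.0
```

Contact felt. I'll release, lift and back off for a final check.

Emit:
move_arm --plan '[{"x": 0, "y": 0, "z": 0, "rx": 0, "ry": 0, "rz": 0}, {"x": 0, "y": 0, "z": 0, "rx": 0, "ry": 0, "rz": 0}, {"x": 0, "y": 0, "z": 0, "rx": 0, "ry": 0, "rz": 0}, {"x": 0, "y": 0, "z": -15, "rx": 0, "ry": 0, "rz": 0}, {"x": 0, "y": 0, "z": -40, "rx": 0, "ry": 0, "rz": 0}, {"x": 0, "y": 0, "z": -45, "rx": 0, "ry": 0, "rz": 0}, {"x": 0, "y": 0, "z": -45, "rx": 0, "ry": 0, "rz": 0}, {"x": 0, "y": 0, "z": -45, "rx": 0, "ry": 0, "rz": 0}]' --grip 0.5

```text
time_s: 29.05
ee_pos: [659.4, 176.3, 183.5]
ee_rot: [179.9, -0.0, 90.0]
force: [0.9, 0.7, 0.4]
gripper_width: 45.9
gripper_force: 0.0
```

Emit:
move_arm --plan '[{"x": -30, "y": -30, "z": -25, "rx": 0, "ry": 0, "rz": 0}, {"x": -30, "y": -30, "z": -25, "rx": 0, "ry": 0, "rz": 0}, {"x": -35, "y": -30, "z": -15, "rx": 0, "ry": 0, "rz": 0}, {"x": -45, "y": 0, "z": -15, "rx": 0, "ry": 0, "rz": 0}, {"x": -45, "y": 0, "z": -15, "rx": 0, "ry": 0, "rz": 0}, {"x": -25, "y": 0, "z": 0, "rx": 0, "ry": 0, "rz": 0}, {"x": 0, "y": 0, "z": 0, "rx": 0, "ry": 0, "rz": 0}, {"x": 0, "y": 0, "z": 0, "rx": 0, "ry": 0, "rz": 0}]'

```text
time_s: 29.85
ee_pos: [569.3, -33.7, 276.1]
ee_rot: [180.0, -0.0, 89.9]
force: [-0.1, 0.3, 0.1]
gripper_width: 45.6
gripper_force: 0.0
```

```bash
python3 - <<'E'
from h import *
s=state(); print(s['ee_pos'],s['time_s'])
f=grab_frame('wrist'); P=cloud(f); cv2.imwrite('pics/fin.png',f['img'][...,::-1])
v=np.mgrid[:384,:512][0]; z=P[...,2]; ok=(f['z_map']>0)&(v<205)
r=ok&(z>6)&(z<60)&(abs(P[...,0]-657)<57)
n,l,st,c=cv2.connectedComponentsWithStats(r.astype(np.uint8)); q=P[l==1+np.argmax(st[1:,4])][:,:2]
print('tray',q.min(0),q.max(0),cv2.minAreaRect(q.astype(np.float32)))
C=np.array([656.9,66]); u=np.array([.021,1]); w=np.array([1,-.021])
for nm,b,lo,hi in (('idler',111,16,22),('transformer',37,38,50),('motor',-37,24,41),('adapter',-111,18,36)):
    p=C+u*b; k=ok&(z>lo)&(z<hi)&(np.hypot(P[...,0]-p[0],P[...,1]-p[1])<34); q=P[k]
    c=(q[:,:2].min(0)+q[:,:2].max(0))/2; print(nm,len(q),c.round(1),'err',(w@(c-p)).round(1),(u@(c-p)).round(1),'top',P[ok&(np.hypot(P[...,0]-p[0],P[...,1]-p[1])<30)][:,2].max().round(1),'std', q[:,2].std().round(2))
E
```

```text
[569.31572537 -33.69773346 276.11494601] 29.85
tray [611.76025581 -87.43278864] [701.51499364 211.76537044] ((656.819091796875, 62.54753875732422), (299.122314453125, 84.55213928222656), 88.85649108886719)
idler 690 [660.  176.1] err 0.7 -0.9 top 48.6 std 0.95
transformer 821 [658.5 102.7] err 0.8 -0.3 top 47.5 std 1.17
motor 314 [655.9  28.7] err -0.2 -0.3 top 56.9 std 3.96
adapter 413 [654.5 -44.6] err -0.1 0.4 top 32.7 std 2.29
```

View pics/fin.png

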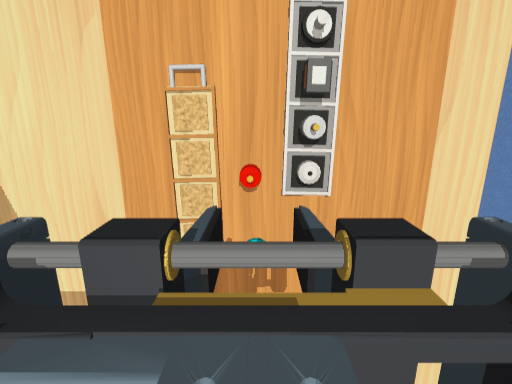

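All four stand upright and centred: idler (319,25), transformer (318,75), motor (314,127), adapter (309,173). Their tops read about 2–3 mm higher than I expected, so I'll check the seat heights before handing in.

```bash
python3 - <<'E'
from h import *
f=grab_frame('wrist'); P=cloud(f); z=P[...,2]
D=lambda x,y,r:(f['z_map']>0)&(np.hypot(P[...,0]-x,P[...,1]-y)<r)
C=np.array([656.9,66]); u=np.array([.021,1])
for nm,b,r0 in (('idler',111,5),('transformer',37,8),('motor',-37,4),('adapter',-111,8)):
    p=C+u*b; a=D(*p,r0); top=z[a]; k=D(*p,36)&(z>3)&(z<16)&(f['img'].max(-1)<60); k2=D(*p,36)&(z>3)&(z<16)&(f['img'].max(-1)<60)&(abs(P[...,0]-p[0])<28)&(abs(P[...,1]-p[1])<28)
    print(nm,'top',np.percentile(top,[50,90]).round(1),'black',np.percentile(z[k2],[10,50,90]).round(1),k2.sum())
k=D(600,0,8); print('table',np.median(z[k]))
for y in (50,-20): print('strip pad',np.median(z[D(460,y,20)]))
E
```

```text
idler top [46.9 47.6] black [ 8.   9.  10.5] 406
transformer top [45.3 46.2] black [ 7.8  9.  10.5] 376
motor top [54.2 55.4] black [ 7.9  8.9 10.1] 538
adapter top [30.7 31.9] black [7.8 8.8 9.9] 487
table 413.82762605671655
strip pad 8.722908827308782
strip pad 8.70360647569795
```

```bash
python3 -c "
from workcell import *
print(job_done())"
```

```text
the job is handed in; nothing more can be done
None
```

I moved all four parts to the grey tray in reverse order (from its handle: idler, transformer, motor, adapter). Each stands upright on its seat within about 1 mm of its bay centre, and I've handed the job in; it returned no verdict.

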